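# Rock the stuck heating block out of the dry-block heater

## Robot

A 6-joint arm with a two-finger parallel gripper is mounted at the origin on a cart in front of the work surface, level with it; the furniture and walls round the work are solid. World frame = base frame: x ahead of the robot, y to its left, z up, the work surface at z = 0. Lengths are in m, angles in degrees, forces in N, time in s.
With the tool pointing down it reaches from about 0.325 to 0.775 m from the base axis. Payload 5.5 kg.
Tool frame: the origin (TCP) lies at the centre of the arm's flange, where the gripper is bolted on; the fingertips stand 182 mm ahead of it and the grasp point (between the pads) lies 163 mm ahead of it; z points along the fingers, y is the line along which they close (so a half turn about z gives the same grasp; the last joint's range is limited). The gripper opens to 88 mm and grips with 3 to 60 N. Pads are 20 mm wide; open, the fingers measure 115 mm over their backs; the gripper's body (75 mm by 178 mm) begins 61 mm behind the grasp point.
Start: joints at [-3.249, 5.22, 70.514, -0, 104.267, -3.249], TCP at [0.6, -0, 0.405] pointing down, gripper open.
Joint ranges: [-164.24, 164.24], [-49.07, 125.15], [9.68, 141.18], [-86.29, 266.29], [3.28, 154.24], [-151.56, 151.56]. Speed limits (degrees/s): [147.25, 147.25, 172.46, 180, 180, 180].

## Interface

Orientations are given as [roll, pitch, yaw] about the fixed x, y, z axes, in that order (R = Rz(yaw) Ry(pitch) Rx(roll)).
In Python, from station import r gives the robot as it stands. The module is installed in compiled form; this text tells all that it offers. Calls block until the motion is done:
- r.reach(position, orientation): joint-space move of the TCP to a pose.
- r.servo_line(position, rotation=None, speed=0.15): straight line of the TCP; rotation=None keeps the orientation; speed is the mean speed in m/s.
- r.move_joints(angles): joint-space move.
- r.let_go() and r.grab(squeeze=None): open the fingers fully, or close them until they stop; squeeze is the grip in N (None keeps the last).
- r.wait(seconds).
- r.inverse_kinematics(position, orientation): joint angles nearest the present ones, or None.
- r.sense(): the state.
- r.snapshot(name): name is "scene" or "side" or "wrist"; returns a dict with "frame" (420x560x3 uint8, red, green, blue), "fx", "fy", "cx", "cy" (pixels), "dist_coeffs" ([k1, k2, p1, p2, k3] as OpenCV has them; the pictures are not rectified), "R" (3x3) and "t" (3): a world point X has camera coordinates R X + t. Camera axes: x right, y down, z forward; pixel columns grow to the right and rows downward; lengths in m; the calibration is good to about 2 mm. A picture is of the moment at which its call begins. There is no depth.
A pose or a line that the arm cannot do raises r.IKError and nothing moves.
- r.hand_in(): hands the job in; it is judged then, once.
The state is a dict: "clock": time; "joints": joint angles; "joint_vel": joint speeds; "joint_torque": joint torques, N m; "tcp_pos": TCP position; "orientation": TCP orientation; "contact_force": force on the tool from outside, world axes, zero at the start; "torque": the same for the moment, N m; "opening": finger opening in m; "gripper_force": force on a finger pad.
Only numpy, scipy, OpenCV 4.12 (cv2) and the standard library are available. Lean on these libraries where they do the work, as an engineer would, in place of code of your own. Each camera call takes 0.05 s, during which the arm holds its last target. There are 200 camera calls.

## Task

The heating block sits tight between the sprung contact strips of the small dry-block heater, and the heater only stands loose on the bench, so a straight pull would lift the whole unit. Swing the heater's clear cover up by its bar and lay it gently back onto its stop, then take the block in the heater by its black grip bar and rock it side to side, left end and right end by turns with a slight upward pull, until it has walked up out of the strips, keeping the heater standing where it is. Finish still holding the block in the gripper: level, still and just clear above the well, its underside about 2 cm over the rim; leave everything else on the bench alone.

Things in the scene. Friction and masses are not known exactly. Their poses are not given: they have to be found in the camera images.
- heater: White dry-block heater, 190 mm wide, 90 mm high to its flat top, reaching 105 mm before and 62 mm behind its origin; 1.4 kg, loose on rubber feet. Origin on the bench under the middle of the well; x to its back (sloping control panel at the front, -x), y to its left, z up. Straight up, the block drags both strips (19 N + its weight), which lifts the unit.
- well_rim (a point): Middle of the well at rim height, 90 mm above the bench. The well is a pit 79 mm (x) by 85 mm (y), floor 40 mm above the bench, with 4.5 mm between wall and block at the left and right ends, so that the block can lean about 7 degrees either way.
- strip_left_touch (a point): Where the left contact strip touches the block: a half-round steel strip along x, 38 mm left of the well's middle, 64 mm above the bench. A spring (3 N/mm) presses it inward with about 16 N; friction there (about 0.6) holds that end with about 10 N. Raising one end turns the block about the other strip and slides on one strip only; the block is free of both once it is 24 mm up.
- strip_right_touch (a point): The same for the right strip, 38 mm right of the well's middle.
- cover (a joint): Hinge of the clear cover, rad: 0 closed (lying on the rim), growing as it opens, 1.66 at its stop, just past upright behind the well. The hinge is stiff and keeps the cover wherever it is left (about 0.15 N m; 1 to 2 N at the bar). It starts between shut and 0.35 rad open.
- cover_bar (a point): Middle of the cover's handle: round steel bar 9 mm thick, 72 mm long, parallel to the heater's y axis, on two arms 32 mm before the cover's front wall (finger space behind it). In the cover's frame 140 mm before the hinge and 24 mm above it; closed, 80 mm before the well's middle and 116 mm above the bench. It can turn between the fingers as the cover swings.
- cover_hinge (a point): Point on the cover's hinge line (parallel to the heater's y axis), 60 mm behind the middle of the well and 92 mm above the bench. The cover is a clear box 108 mm long, 110 mm wide and 41 mm high, open below, over the block; it swings up and to the back.
- block: Heating block in the heater: bare aluminium, 76 x 76 x 50 mm, 0.4 to 0.55 kg, six tube bores in its top. Starts on the floor of the well, top level with the rim. Origin at the centre of its underside, axes along the heater's at the start (y to the left end).
- block_grip (a point): Centre of the block's black grip bar, 68 mm above the block's underside. The bar is 44 mm long (along x), 14 mm thick (along y) and 28 mm high, from 4 to 32 mm above the block's top, with flat sides; grip it across its thickness, fingertips not below the block's top. Free space 31 mm to each side over the block, then the flat top of the heater.
- block_left (a point): Middle of the lower edge of the block's left end (y = +38 mm, z = 0 in the block's frame).
- block_right (a point): Middle of the lower edge of the block's right end (y = -38 mm, z = 0 in the block's frame).
- spare_block: A second block of the same size with a like grip bar and eight narrower bores, standing on the bench behind, to the right of the heater. Origin at the centre of its underside. Leave it alone.
- vial_a: Amber vial with a black cap, 27 mm across, 61 mm high, standing on the bench; origin at the centre of its underside. Leave it alone.
- vial_b: Amber vial like it, black cap. Leave it alone.
- vial_c: Amber vial like it, white cap. Leave it alone.
- autosampler: Fixed round sample changer to the right of the heater: drum 260 mm across and 230 mm high (its middle 26 mm nearer the robot than this origin on the bench), with a probe arm and a post behind it up to 500 mm high. Reach round or over it.
- air_pump: Fixed blue pump with a black handle behind and to the left of the heater, 160 x 100 mm, 200 mm high; origin on the bench. Keep clear of it.

How it is judged:
By the outcome, as a careful person would: the job done as asked, in the order asked, and still so for the second after the job is handed in, while the arm keeps its last pose, push and grip.
It also fails if it takes over 69 s, if anything falls off the work surface, if the arm or the gripper's body presses on something with over 40 N, if the wrist force passes 120 N, or if a joint passes its speed limit or range.

## Working session

There is one attempt and no reset: what is moved stays moved. The work goes in short steps, each a Python script; the robot and the scene stay as the last script left them, time stands still between calls to the robot, and variables do not carry over. Pictures are saved under pics/ and viewed, at most 10 in all, crops included, and the job is handed in when it is done.

```bash
mkdir -p pics; ls; python3 - <<'E'
from station import r
import cv2,numpy as np
for n in ["scene","side","wrist"]:
    s=r.snapshot(n); cv2.imwrite(f"pics/{n}0.png",s["frame"][:,:,::-1])
    np.savez(f"pics/{n}0.npz",**s)
    print(n,s["fx"],s["cx"],s["cy"],s["dist_coeffs"],(-np.array(s["R"]).T@s["t"]).round(3),np.round(s["R"],2).tolist())
print(r.sense())
E
```

```text
pics
scene 430.3351992573132 281.7397106874749 212.44548530152878 [-0.07408756  0.          0.          0.          0.        ] [ 0.608 -0.402  0.806] [[0.98, 0.17, 0.01], [0.15, -0.82, -0.56], [-0.09, 0.55, -0.83]]
side 459.85897369233635 281.9042631047748 206.40478572567713 [-0.11472517  0.          0.          0.          0.        ] [ 0.806 -0.612  0.64 ] [[0.93, 0.38, 0.0], [0.22, -0.55, -0.81], [-0.3, 0.75, -0.59]]
wrist 327.88424705045776 276.92728830017074 208.11089064409614 [0.01231637 0.         0.         0.         0.        ] [0.6   0.082 0.384] [[1.0, -0.0, -0.0], [0.0, -0.96, 0.29], [-0.0, -0.29, -0.96]]
{'clock': 0.15, 'joints': array([-3.24726600e+00,  5.25398524e+00,  7.05652798e+01,  9.19836149e-05,
        1.04266199e+02, -3.25134435e+00]), 'joint_vel': array([ 0.03673907, -0.21926918, -0.21858693,  0.06917613,  0.07477931,
        0.0301423 ]), 'joint_torque': array([ 1.35033202e-03, -4.47044814e+01, -4.06907630e+01,  6.99103042e-02,
        2.74600578e-02, -1.16549641e-04]), 'tcp_pos': array([6.00053694e-01, 1.01470306e-05, 4.03765605e-01]), 'orientation': array([-1.79914679e+02, -4.93622720e-03,  9.00040973e+01]), 'contact_force': array([0.96440042, 0.31073375, 0.14820926]), 'torque': array([0.01142917, 0.01334529, 0.02314866]), 'gripper_force': 0.0, 'opening': 0.08791504059423613}
```

View pics/scene0.png

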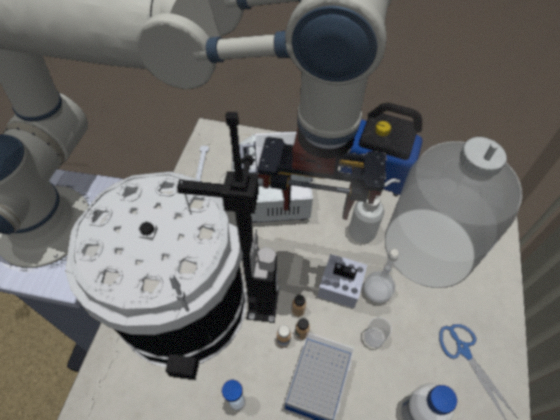

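View pics/wrist0.png

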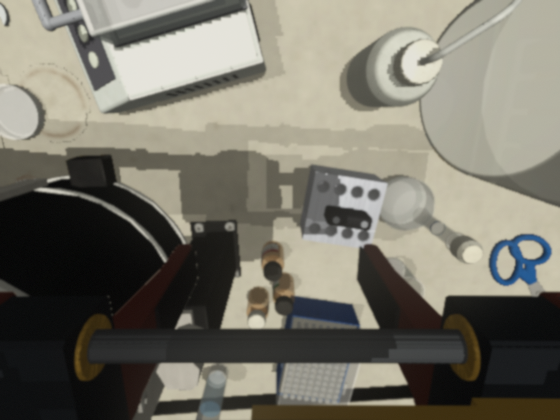

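View pics/side0.png

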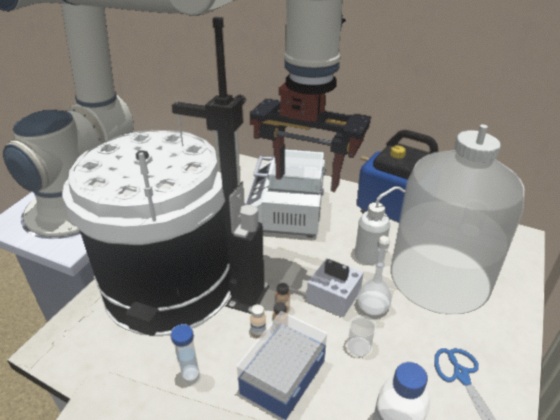

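The scene and side views show the heater around (285,180), half hidden by the gripper, with its front towards -x. In the wrist view its right rear is at (170,50) and the cover bar at (45,15), which puts the heater near (0.5, 0.2). Next I'll look from above it.

```bash
cat > h.py <<'E'
from station import r
import cv2,numpy as np
from scipy.spatial.transform import Rotation as Ro
def snap(n,f):
    s=r.snapshot(n); cv2.imwrite(f"pics/{f}.png",s["frame"][:,:,::-1]); np.savez(f"pics/{f}.npz",**s); return s
def ray(s,px):
    K=np.array([[s["fx"],0,s["cx"]],[0,s["fy"],s["cy"]],[0,0,1]],float)
    u=cv2.undistortPoints(np.array([[px]],float),K,np.array(s["dist_coeffs"],float))[0,0]
    R=np.array(s["R"]);return -R.T@s["t"],R.T@np.array([u[0],u[1],1])
def onz(s,px,z):
    c,d=ray(s,px);return c+d*(z-c[2])/d[2]
E
python3 - <<'E'
from h import *
for z in (0.45,0.42,0.40):
    try: r.reach([0.48,0.18,z],[180,0,90]);break
    except r.IKError as e: print(e)
snap("wrist","w1"); snap("scene","s1"); print(r.sense()["tcp_pos"])
E
```

```text
[0.48089738 0.17903695 0.44906944]
```

View pics/w1.png

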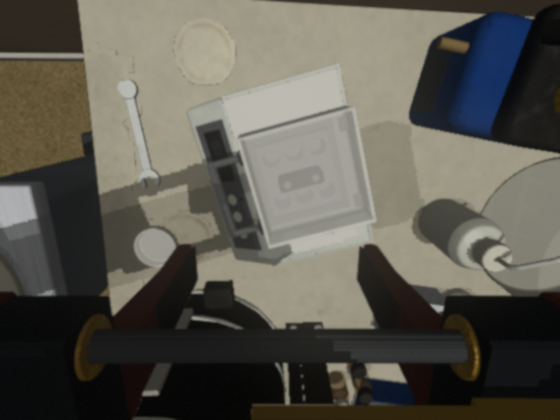

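The heater is centred near (285,165), yawed about +16°, with the block grip at (302,178) seen through the cover. A zoomed crop will give exact corners.

```bash
python3 - <<'E'
import cv2
a=cv2.imread("pics/w1.png")[60:265,180:390]
cv2.imwrite("pics/w1c.png",cv2.resize(a,None,fx=2.9,fy=2.9,interpolation=cv2.INTER_CUBIC))
E
```

```text
(no output)
```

View pics/w1c.png

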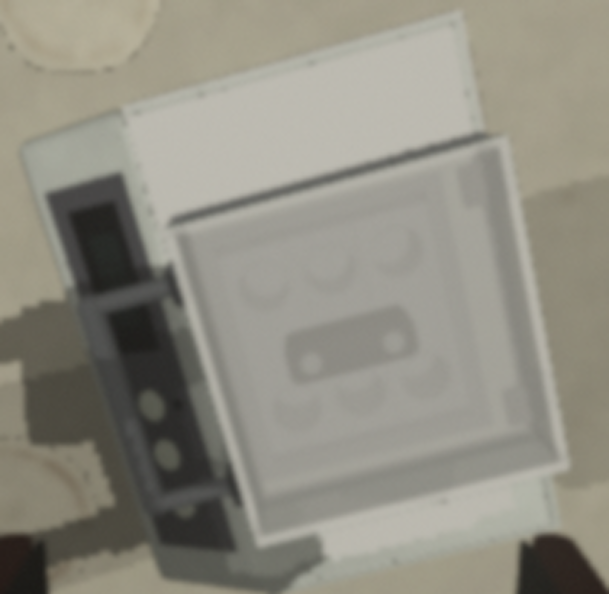

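The crop shows the top's back-left corner at (463,13), the grip bar's top centred at (350,345), and the cover bar from (88,298) to (160,505) on its two arms.

```bash
python3 - <<'E'
from h import *
from scipy.optimize import least_squares
s=dict(np.load("pics/w1.npz"))
p=lambda a,b:(a/2.9+180-.33,b/2.9+60-.33)
g=onz(s,p(350,345),.122); c=onz(s,p(463,13),.09); e=onz(s,p(122,108),.09)
d=onz(s,p(412,328),.122)-onz(s,p(288,362),.122)
ed=c-e
print("grip",g,"yaw",np.degrees(np.arctan2(d[1],d[0])),"edge yaw",np.degrees(np.arctan2(ed[1],ed[0])))
v=c-g; print("yaw from corner",np.degrees(np.arctan2(v[1],v[0])-np.arctan2(.095,.062)),np.hypot(v[0],v[1]),np.hypot(.095,.062))
yaw=np.arctan2(ed[1],ed[0])
R=Ro.from_euler('z',yaw).as_matrix(); o2=c-R@[.062,.095,.09]; print("origin from corner",o2)
o=np.array([g[0],g[1],0])
bar=lambda th:o+R@np.array([.06-.14*np.cos(th)+.024*np.sin(th)*1,0,.092+.024*np.cos(th)+.14*np.sin(th)])
c0,dd=ray(s,p(124,401));dd/=np.linalg.norm(dd)
for t in np.arange(0,.4,.05):
    b=bar(t)-c0; m=b-dd*(b@dd); print(round(t,2),b+c0,R.T@m*1000)
b1,b2=[R.T@(onz(s,p(*q),.13)-o) for q in ((88,298),(160,505))];print(b1,b2)
E
```

```text
grip [0.50310443 0.1956455  0.122     ] yaw 15.649156279593246 edge yaw 14.50740750172508
yaw from corner 13.528345127454845 0.1107159920134505 0.11344161493913951
origin from corner [ 5.04021655e-01  1.92443150e-01 -2.77555756e-17]
0.0 [0.42565521 0.17560508 0.116     ] [-0.67331347  0.91788569 -0.04510639]
0.05 [0.42698584 0.17594939 0.12296709] [-0.85906497 -0.5507534   0.32582353]
0.1 [0.42865193 0.1763805  0.12985678] [-0.6992995  -2.02030994  0.61523125]
0.15 [0.43064929 0.17689733 0.13665184] [-0.19441636 -3.48711081  0.82239342]
0.2 [0.43297294 0.17749859 0.1433353 ] [ 0.65432248 -4.94748977  0.94679222]
0.25 [0.43561707 0.17818277 0.14989045] [ 1.84479564 -6.39779662  0.98811674]
0.3 [0.43857507 0.17894817 0.1563009 ] [ 3.37402753 -7.83440637  0.94626368]
0.35 [0.44183954 0.17979287 0.16255064] [ 5.23819588 -9.25372823  0.82133765]
[-0.07694907  0.03735007  0.13      ] [-0.07512771 -0.03574901  0.13      ]
```

```bash
cat >> h.py <<'E'
import json,os
YAW=np.radians(14.5); O=np.array([.5035,.194,0])
if os.path.exists("pose.json"): d_=json.load(open("pose.json")); YAW=d_["yaw"]; O=np.array(d_["o"])
H=Ro.from_euler('z',YAW).as_matrix()
def bar(th): return O+H@np.array([.06-.14*np.cos(th)+.024*np.sin(th),0,.092+.024*np.cos(th)+.14*np.sin(th)])
def tool(a):  # a deg below horizontal, tool x = heater y
    a=np.radians(a); Z=np.array([np.cos(a),0,-np.sin(a)]);X=np.array([0,1,0])
    return H@np.array([X,np.cross(Z,X),Z]).T
def pose(p,a,ahead=.172):  # TCP pose with point p lying `ahead` of flange along fingers
    M=tool(a); return p-ahead*M[:,2], Ro.from_matrix(M).as_euler('xyz',degrees=True)
E
python3 - <<'E'
from h import *
s=dict(np.load("pics/w1.npz"))
for q in((415,120),(510,150)):print(onz(s,q,.2))
print("front top x",H.T@(onz(s,(122/2.9+180,108/2.9+60),.09)-O))
for a in(30,40,50):
  for ah in (.26,.172): 
    p,e=pose(bar(.03),a,ah); q=r.inverse_kinematics(p,e);print(a,ah,p.round(3),None if q is None else np.round(q))
for th,a in((.4,50),(.8,60),(1.2,70),(1.66,80)):
    p,e=pose(bar(th),a); q=r.inverse_kinematics(p,e);print(th,p.round(3),None if q is None else np.round(q))
E
```

```text
[0.57418033 0.25253296 0.2       ]
[0.64207339 0.23221495 0.2       ]
front top x [-0.05513812  0.09298161  0.09      ]
30 0.26 [0.209 0.118 0.25 ] None
30 0.172 [0.283 0.137 0.206] None
40 0.26 [0.234 0.124 0.287] None
40 0.172 [0.299 0.141 0.231] None
50 0.26 [0.265 0.132 0.319] None
50 0.172 [0.32  0.146 0.252] None
0.4 [0.339 0.151 0.3  ] None
0.8 [0.401 0.167 0.358] [ 19. -35. 111.  -2.  74.   5.]
1.2 [0.477 0.187 0.393] [ 18. -17.  94.  -1.  84.   3.]
1.66 [0.568 0.211 0.399] [17.  2. 75. -0. 93.  3.]
```

```bash
cat >> h.py <<'E'
def vert(p,roll=0,ahead=.163):  # tool down, closing along heater y, camera to the front; roll deg about heater x (+ raises left end)
    M=H@Ro.from_euler('x',roll,degrees=True).as_matrix()@np.array([[-1,0,0],[0,1,0],[0,0,-1.]])
    return p-ahead*M[:,2], Ro.from_matrix(M).as_euler('xyz',degrees=True)
E
python3 - <<'E'
from h import *
for th in(0,.4,.8,1.2,1.66):
    p,e=vert(bar(th)); q=r.inverse_kinematics(p,e);print(th,p.round(3),e.round(1),None if q is None else np.round(q))
p,e=vert(bar(.05)+[0,0,.075]); r.reach(p,e)
r.wait(.3)
snap("wrist","w2");snap("scene","s2");print(r.sense()["tcp_pos"],p)
E
```

```text
0 [0.426 0.174 0.279] [ 180.     0.  -165.5] [ 18. -16. 103.   0.  93. -87.]
0.4 [0.446 0.179 0.332] [ 180.     0.  -165.5] [ 18. -14.  96.   0.  98. -87.]
0.8 [0.484 0.189 0.372] [ 180.     0.  -165.5] [ 18.  -7.  86.   0. 101. -87.]
1.2 [0.534 0.202 0.394] [ 180.     0.  -165.5] [ 17.   1.  76.   0. 103. -87.]
1.66 [0.597 0.218 0.392] [ 180.     0.  -165.5] [ 17.  11.  66.   0. 104. -87.]
[0.42739597 0.1743513  0.36102136] [0.42737887 0.17431374 0.36096709]
```

View pics/w2.png

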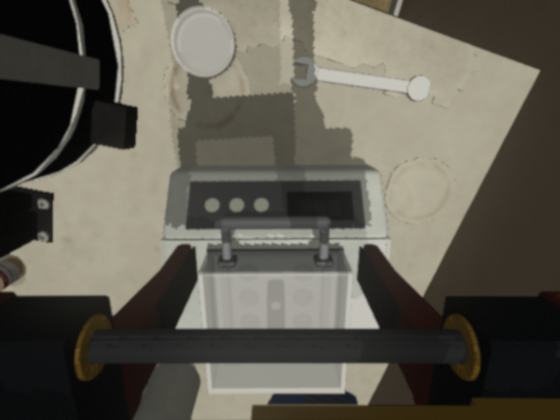

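The bar runs from about (220,222) to (330,222), with arms back to (228,260) and (323,260), and sits nicely between the fingers. One crop to measure it.

```bash
python3 - <<'E'
import cv2
a=cv2.imread("pics/w2.png")[155:275,155:395]
cv2.imwrite("pics/w2c.png",cv2.resize(a,None,fx=3.3,fy=3.3,interpolation=cv2.INTER_CUBIC))
E
```

```text
(no output)
```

View pics/w2c.png

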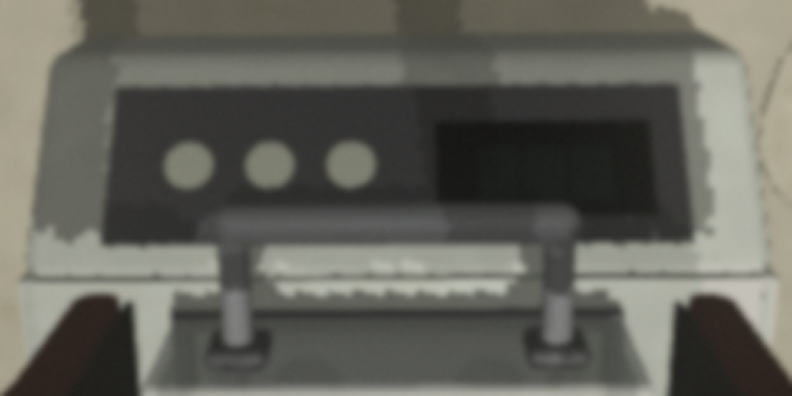

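The crop shows the bar ends at (202,222) and (578,218), protruding slightly past the arms, and the front edge of the flat top from (20,278) to (775,277).

```bash
python3 - <<'E'
from h import *
from scipy.optimize import brentq
s=dict(np.load("pics/w2.npz"));w=dict(np.load("pics/w1.npz"))
p=lambda a,b:(a/3.3+155-.35,b/3.3+155-.35)
p1=lambda a,b:(a/2.9+180-.33,b/2.9+60-.33)
A,B=onz(s,p(20,278),.09),onz(s,p(775,277),.09);d=B-A
print("edge",np.linalg.norm(d),(A+B)/2,"yaw",np.degrees(np.arctan2(-d[0],d[1])))
e1,e2=p(202,222),p(578,218)
z=brentq(lambda z:np.linalg.norm(onz(s,e1,z)-onz(s,e2,z))-.072,.08,.2);print("bar z",z)
for z in(.116,.125,.135):
    a,b=onz(s,e1,z),onz(s,e2,z);print(z,np.linalg.norm(a-b),(a+b)/2,"w1:",onz(w,p1(124,401),z), np.degrees(np.arctan2(-(b-a)[0],(b-a)[1])))
c1,d1=ray(s,p(390,220));c2,d2=ray(w,p1(124,401))
t=np.linalg.lstsq(np.c_[d1,-d2],c2-c1,rcond=None)[0];print("tri",c1+t[0]*d1,c2+t[1]*d2)
# expected origin from front edge with grip ray from w1
g=onz(w,p1(350,345),.122);print(g,H.T@(g-(A+B)/2))
E
```

```text
edge 0.18894915200639753 [0.45036745 0.1792505  0.09      ] yaw 14.550521298350562
bar z 0.14616523586905172
0.116 0.0831002527366625 [0.42713801 0.17170255 0.116     ] w1: [0.42652917 0.17487274 0.116     ] 15.114979075170925
0.125 0.07978841804511089 [0.42404167 0.17102556 0.125     ] w1: [0.42808812 0.17734598 0.125     ] 15.114979075170934
0.135 0.07610860172116463 [0.42060129 0.17027334 0.135     ] w1: [0.42982029 0.18009402 0.135     ] 15.114979075170917
tri [0.42777033 0.17186073 0.11415812] [0.42614458 0.17426258 0.11377968]
[0.50310443 0.1956455  0.122     ] [0.05516215 0.0026685  0.032     ]
```

```bash
python3 - <<'E'
import json,math
json.dump({"yaw":math.radians(14.6),"o":[.504,.193,0]},open("pose.json","w"))
from h import *
p,e=vert(bar(0)+[0,0,.032]); r.servo_line(p,e,speed=.1)
r.wait(.2)
s=snap("wrist","w3");print(r.sense()["tcp_pos"]-p,r.sense()["clock"])
a=s["frame"][180:300,140:420,::-1]
cv2.imwrite("pics/w3c.png",cv2.resize(a,None,fx=2.85,fy=2.85,interpolation=cv2.INTER_CUBIC))
E
```

```text
[1.33925761e-04 5.06865083e-05 7.61493887e-04] 4.0167
```

View pics/w3c.png

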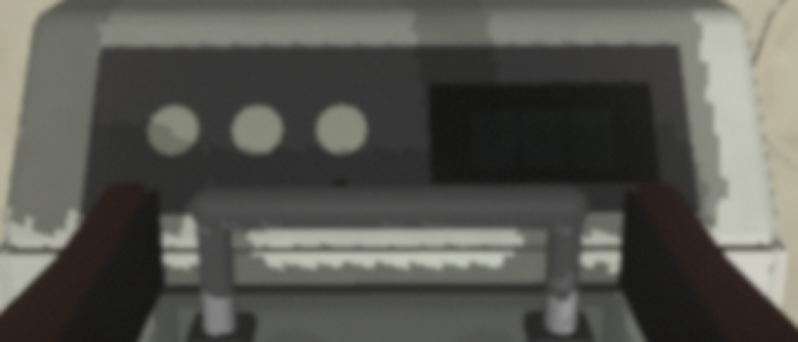

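The bar (192–585) sits centred between the fingertips (157–630), with about 6 mm free on each side. I'll descend and grip it by its ends.

```bash
python3 - <<'E'
from h import *
f=lambda m:(lambda s:print(m,s["clock"],s["contact_force"].round(2),s["torque"].round(2),round(s["opening"],4),s["gripper_force"]))(r.sense())
off=H@[0,-.0007,0]
f("pre")
p,e=vert(bar(0)+off,ahead=.168); r.servo_line(p,e,speed=.05); f("down")
r.grab(10); f("grab"); r.wait(.3); f("settle")
E
```

```text
pre 4.0167 [-0.05  0.2   0.04] [ 0.1  -0.11 -0.02] 0.0876 0.0
down 4.7083 [-0.15 -0.3  -0.69] [ 0.1  -0.02 -0.01] 0.0881 0.0
grab 5.0167 [1.3  1.23 1.45] [ 0.24 -0.04  0.01] 0.0796 10.000050365924835
settle 5.3167 [-0.14  3.3  -0.26] [ 0.5  -0.08 -0.02] 0.0799 10.000049024820328
```

```bash
python3 - <<'E'
from h import *
def f(m):
    s=r.sense();print(m,round(s["clock"],2),(H.T@s["contact_force"]).round(1),round(s["opening"],4),(H.T@(s["tcp_pos"]-p)*1000).round(1));return s
off=H@[0,-.0007,0]
for th in np.arange(.1,1.56,.1):
    p,e=vert(bar(th)+off,ahead=.168); r.servo_line(p,e,speed=.08); s=f(round(th,2))
    if np.linalg.norm(s["contact_force"])>9: print("stop");break
E
```

```text
0.1 5.64 [ 2.1  2.3 -0.7] 0.0793 [0.2 0.1 0.5]
0.2 5.97 [ 1.7  3.3 -0.1] 0.0796 [0.1 0.1 0.3]
0.3 6.29 [ 0.4  4.2 -0.9] 0.0795 [-0.   0.1  0.3]
0.4 6.62 [0.9 5.7 0.8] 0.0796 [0.1 0.1 0.3]
0.5 6.94 [ 0.8  5.5 -0.5] 0.0792 [0.1 0.2 0.1]
0.6 7.27 [ 1.5  5.4 -0. ] 0.0797 [ 0.2  0.2 -0. ]
0.7 7.59 [ 1.   4.8 -0.8] 0.0796 [ 0.2  0.2 -0.2]
0.8 7.92 [ 1.8  6.3 -0.7] 0.0799 [ 0.3  0.2 -0.4]
0.9 8.24 [ 0.6  6.3 -1.2] 0.0802 [ 0.3  0.3 -0.5]
1.0 8.57 [ 1.2  5.  -0.7] 0.0795 [ 0.3  0.3 -0.5]
1.1 8.89 [ 1.   5.7 -0.6] 0.0798 [ 0.3  0.3 -0.5]
1.2 9.22 [ 1.   5.5 -1.1] 0.0796 [ 0.3  0.4 -0.5]
1.3 9.54 [ 1.6  5.6 -0.8] 0.0793 [ 0.3  0.4 -0.4]
1.4 9.87 [ 0.4  5.7 -0.4] 0.0799 [ 0.3  0.5 -0.3]
1.5 10.19 [2.2 6.3 0.4] 0.0794 [ 0.3  0.5 -0.2]
```

```bash
python3 - <<'E'
from h import *
for th in np.arange(1.54,1.76,.02):
    p,e=vert(bar(th)+H@[0,.0003,0],ahead=.168); r.servo_line(p,e,speed=.03); s=r.sense();F=H.T@s["contact_force"]
    print(round(th,2),round(s["clock"],2),F.round(1),(H.T@(s["tcp_pos"]-p)*1000).round(1))
    if F[0]<-3: break
r.wait(.3);print(H.T@r.sense()["contact_force"])
snap("wrist","w4");snap("side","d4")
E
```

```text
1.54 10.53 [1.  2.6 0.9] [ 0.2 -0.1 -0.1]
1.56 10.78 [0.2 3.5 0.2] [ 0.1 -0.1 -0.1]
1.58 11.03 [ 0.5  2.2 -0. ] [ 0.2 -0.1 -0.1]
1.6 11.28 [ 0.9  2.5 -0.2] [ 0.2 -0.1 -0. ]
1.62 11.53 [0.9 1.7 0.5] [ 0.2 -0.   0. ]
1.64 11.78 [1.5 2.4 0.3] [ 0.2 -0.  -0. ]
1.66 12.03 [1.7 2.9 1.4] [ 0.2 -0.   0. ]
1.68 12.28 [-4.4  2.   4.4] [-0.3 -0.   0.2]
[-3.94169255  1.36760039  2.47637757]
```

View pics/d4.png

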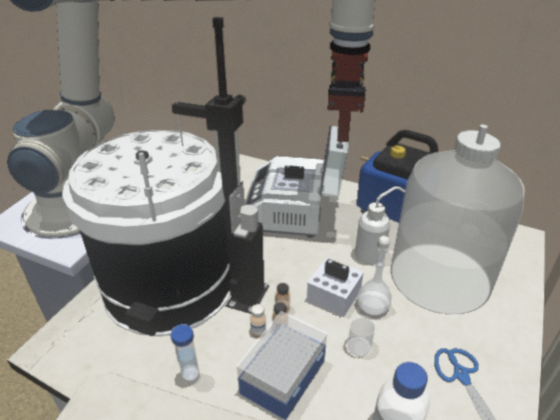

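The cover is on its stop, the heater has not moved, and the black grip shows at (294,171). I'll release, lift away and look at the block.

```bash
python3 - <<'E'
from h import *
p,e=vert(bar(1.665),ahead=.168); r.servo_line(p,e,speed=.03)
r.let_go(); r.wait(.2); print(r.sense()["contact_force"])
r.servo_line(p+[0,0,.06],e,speed=.12)
p,e=vert(O+[0,0,.108+.13]); r.servo_line(p,e,speed=.15)
p,e=vert(O+[0,0,.108+.055]); r.servo_line(p,e,speed=.15); r.wait(.3)
s=snap("wrist","w5");print(r.sense()["clock"],r.sense()["tcp_pos"]-p)
a=s["frame"][160:400,130:430,::-1]
cv2.imwrite("pics/w5c.png",cv2.resize(a,None,fx=2.5,fy=2.5,interpolation=cv2.INTER_CUBIC))
E
```

```text
[ 0.00419312 -0.45116306  0.05625155]
16.0583 [8.26522681e-05 2.18382094e-05 7.59777911e-04]
```

View pics/w5c.png

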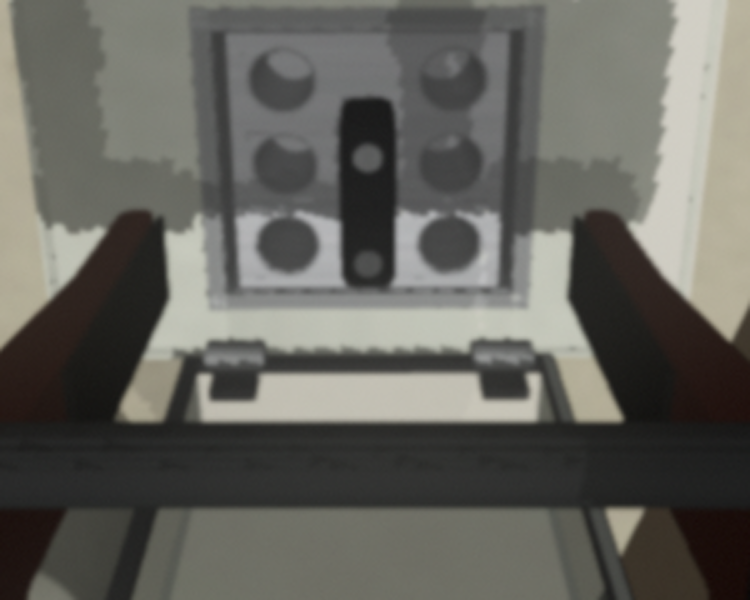

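The block with six bores is clearly visible. The grip bar's top screws are at (367,158) and (368,264), and the bar sides at 342 and 395.

```bash
python3 - <<'E'
from h import *
s=dict(np.load("pics/w5.npz"));p=lambda a,b:(a/2.5+130-.3,b/2.5+160-.3)
A,B=onz(s,p(367,158),.122),onz(s,p(368,264),.122);c=(A+B)/2;d=B-A
print(c,np.degrees(np.arctan2(d[1],d[0])),np.linalg.norm(d), H.T@(c-O))
# rim corners outer/well at z=.09 
for q in((193,10),(543,10),(526,305),(212,305)): print((H.T@(onz(s,p(*q),.09)-O)*1000).round(1))
E
```

```text
[0.5043954  0.19353512 0.122     ] 15.071573534685108 0.02818086751087967 [0.00051752 0.00041817 0.122     ]
[-44.  -46.1  90. ]
[-44.   47.2  90. ]
[44.5 47.7 90. ]
[ 44.4 -46.   90. ]
```

```bash
python3 - <<'E'
import json
d=json.load(open("pose.json"));d["o"]=[.5045,.1936,0];json.dump(d,open("pose.json","w"))
E
cat >> h.py <<'E'
# rocking: grasp point (y,z) in the heater frame and roll phi (deg), kept in rock.json
def st(): return json.load(open("rock.json"))
def go(y,z,phi,speed):
    p,e=vert(O+H@[0.0005,y,z],phi); r.servo_line(p,e,speed=speed)
    json.dump([y,z,phi],open("rock.json","w"))
    s=r.sense(); return s,H.T@s["contact_force"],H.T@s["torque"]
def swing(phi1,step=1.5,Ft=-9,pin=.038,speed=.05):
    """turn to phi1 about the strip on the low side, trimming height for a slight pull"""
    y,z,phi=st(); sg=np.sign(phi1-phi); P=np.array([-sg*pin,.064])
    while abs(phi1-phi)>1e-6:
        d=sg*min(step,abs(phi1-phi)); a=np.radians(d)
        v=np.array([y,z])-P; y,z=P+[np.cos(a)*v[0]-np.sin(a)*v[1],np.sin(a)*v[0]+np.cos(a)*v[1]]
        phi+=d; s,F,M=go(y,z,phi,speed)
        z+=np.clip(6e-5*(F[2]-Ft),-6e-4,3e-4)
        print(round(s["clock"],2),round(phi,1),"yz",round(y*1e3,1),round(z*1e3,1),"F",F.round(1),"M",M.round(2),"op",round(s["opening"],4),flush=True)
        if np.linalg.norm(F)>30: print("HIGH");return False
    go(y,z,phi,speed); return True
E
python3 - <<'E'
from h import *
print(go(0,.114,0,.08))
r.grab(60); r.wait(.2); s=r.sense();print(s["contact_force"],s["opening"],s["gripper_force"],s["clock"])
swing(4.5)
E
```

```text
({'clock': 16.825, 'joints': array([ 1.73833832e+01, -3.17748288e+00,  9.19225407e+01,  1.01652496e-03,
        9.12350460e+01, -8.72137592e+01]), 'joint_vel': array([ 0.05499102, -0.52468002, -0.73866357, -0.04559854, -0.00469845,
        0.04700084]), 'joint_torque': array([-1.76494300e-04, -3.71848869e+01, -3.95385003e+01, -1.09953378e-02,
        7.53089134e-02,  1.17848276e-04]), 'tcp_pos': array([0.50507607, 0.1937507 , 0.2772382 ]), 'orientation': array([ 1.79998018e+02,  1.98231847e-02, -1.65402836e+02]), 'contact_force': array([-0.03110581,  0.44603283,  0.8351453 ]), 'torque': array([ 0.1397636 , -0.07963504,  0.00347714]), 'gripper_force': 0.0, 'opening': 0.08802622931138562}, array([0.08232984, 0.43947089, 0.8351453 ]), array([ 0.11517696, -0.11229368,  0.00347714]))
[ 0.72817394 -1.83866856  0.3848719 ] 0.01388089957991936 59.997026324272156 18.15
18.42 1.5 yz -1.3 115.3 F [ 0.8 -0.9 -2.1] M [-0.57 -0.21  0.17] op 0.0136
18.68 3.0 yz -2.7 116.5 F [ 1.5 -1.3 -5.1] M [-0.65 -0.47  0.2 ] op 0.0137
18.95 4.5 yz -4.1 117.5 F [ 3.1 -1.  -7.1] M [-0.85 -0.7   0.17] op 0.0136
```

```bash
python3 - <<'E'
from h import *
for a in (-4.5,4.5):
    if not swing(a,step=2.25,speed=.06): break
snap("wrist","w6");snap("side","d6")
E
```

```text
19.49 2.2 yz -1.9 118.9 F [  2.6  -2.4 -12.6] M [-0.79 -0.68 -0.09] op 0.0136
19.78 0.0 yz 0.3 120.1 F [  0.7  -2.  -13.9] M [-0.57 -0.51 -0.05] op 0.014
20.07 -2.2 yz 2.5 121.3 F [  0.6  -2.6 -13. ] M [-0.19 -0.32  0.04] op 0.0138
20.37 -4.5 yz 4.8 122.4 F [ -1.4  -2.  -13.5] M [0.04 0.03 0.05] op 0.0138
20.92 -2.2 yz 2.4 123.9 F [ -3.4  -1.4 -11.5] M [0.3  0.6  0.03] op 0.0138
21.22 0.0 yz 0.1 125.3 F [ -4.    0.6 -11. ] M [0.04 0.69 0.03] op 0.0134
21.52 2.2 yz -2.4 126.6 F [ -4.8  -0.5 -11.7] M [-0.08  0.82  0.12] op 0.0134
21.82 4.5 yz -4.9 127.8 F [ -5.1  -0.6 -10.3] M [-0.27  1.04  0.08] op 0.0137
```

```bash
cat > chk.py <<'E'
from h import *
def heater_shift(n):
    a,b=[cv2.cvtColor(cv2.imread(f"pics/{q}.png"),cv2.COLOR_BGR2GRAY) for q in("d4",n)]
    t=a[203:232,268:318]; R=cv2.matchTemplate(b[193:242,258:328],t,cv2.TM_CCOEFF_NORMED); _,m,_,l=cv2.minMaxLoc(R)
    print("heater shift px",np.array(l)-10,round(m,3),cv2.phaseCorrelate(np.float32(t),np.float32(b[203:232,268:318]))[0])
def bores(n,rise,y,phi):
    s=dict(np.load(f"pics/{n}.npz"));w=dict(np.load("pics/w5.npz"));p=lambda a,b:(a/2.5+130-.3,b/2.5+160-.3)
    g=cv2.cvtColor(s["frame"],cv2.COLOR_RGB2GRAY); g5=cv2.cvtColor(w["frame"],cv2.COLOR_RGB2GRAY)
    K=np.array([[s["fx"],0,s["cx"]],[0,s["fy"],s["cy"]],[0,0,1]],float)
    for q in((282,78),(453,78),(285,163),(451,163),(288,243),(448,243)):
        X=H.T@(onz(w,p(*q),.09)-O); v=X-[0.0005,0,.114]
        Y=O+H@(np.array([.0005,y,.114+rise])+Ro.from_euler('x',phi,degrees=True).apply(v))
        px=cv2.projectPoints(Y[None],cv2.Rodrigues(np.array(s["R"]))[0],np.array(s["t"]),K,s["dist_coeffs"])[0].ravel()
        # darkest-disc search near the prediction
        rad=int(round(13*(.2/.16))) ; k=np.zeros((41,41),np.float32); cv2.circle(k,(20,20),16,-1/10,-1); cv2.circle(k,(20,20),12,1,-1)
        i=np.round(px).astype(int)
        k=np.zeros((45,45),np.float32); cv2.circle(k,(22,22),19,1,-1); cv2.circle(k,(22,22),14,0,-1); k/=k.sum()
        c=np.zeros((45,45),np.float32); cv2.circle(c,(22,22),13,1,-1); c/=c.sum()
        D=cv2.filter2D(np.float32(g),-1,k)-cv2.filter2D(np.float32(g),-1,c)
        W=D[i[1]-14:i[1]+15,i[0]-14:i[0]+15]
        if W.size==841:
            j=np.unravel_index(W.argmax(),W.shape);print("bore",px.round(1),"off",j[1]-14,j[0]-14,"contrast",round(float(W.max()),1))
        else: print("bore out",px)
E
python3 - <<'E'
from chk import *
heater_shift("d6")
y,z,phi=st();print(y,z,phi)
bores("w5",.0,0,0); print(); bores("w6",z-.114,y,phi)
E
```

```text
heater shift px [0 0] 0.73 (-0.6638898091270633, -0.7370360777207559)
-0.004862062001705809 0.12783922289634111 4.5
bore [242.5 190.9] off -1 1 contrast 28.2
bore [310.9 190.9] off 0 1 contrast 20.1
bore [243.7 224.9] off -1 4 contrast 28.3
bore [310.1 224.9] off 1 4 contrast 21.0
bore [244.9 256.9] off -1 1 contrast 63.7
bore [308.9 256.9] off 0 0 contrast 64.5

bore [232.2 212.6] off -4 2 contrast 29.0
bore [319.1 212.6] off 6 2 contrast 49.1
bore [234.1 254.6] off -6 -6 contrast 16.5
bore [317.8 254.6] off 5 -1 contrast 39.9
bore [235.9 293.6] off -14 11 contrast 13.0
bore [316.  293.6] off 4 1 contrast 20.2
```

```bash
python3 - <<'E'
from h import *
for a in (-4.5,4.5,-4.5):
    if not swing(a,step=2.25,speed=.06): break
snap("side","d7");snap("wrist","w7")
from chk import *
heater_shift("d7"); y,z,phi=st(); bores("w7",z-.114,y,phi)
E
```

```text
22.47 2.2 yz -2.3 129.5 F [-4.9 -0.9 -8.9] M [-0.52  0.96  0.08] op 0.0138
22.77 0.0 yz 0.3 131.0 F [-4.9 -2.  -8.7] M [-0.38  0.93  0.07] op 0.0141
23.07 -2.2 yz 2.9 132.4 F [-2.9 -1.8 -9.9] M [-0.22  0.92  0.06] op 0.0136
23.37 -4.5 yz 5.7 133.7 F [-4.6 -1.6 -9.6] M [0.01 0.87 0.06] op 0.0136
23.93 -2.2 yz 2.9 135.3 F [ -4.1  -0.6 -10.1] M [0.27 0.83 0.03] op 0.014
24.23 0.0 yz 0.1 136.8 F [-2.4  0.  -9.6] M [0.11 0.64 0.05] op 0.0134
24.54 2.2 yz -2.8 138.5 F [-4.8  1.6 -5.2] M [0.75 0.99 0.03] op 0.0135
24.85 4.5 yz -5.8 140.1 F [-1.8  4.4 -4. ] M [1.21 0.25 0.04] op 0.0138
25.41 2.2 yz -2.8 142.0 F [ 0.7  1.  -5.4] M [ 0.09 -0.06  0.02] op 0.0136
25.72 0.0 yz 0.3 143.7 F [ 0.3 -0.  -5.4] M [ 0.01 -0.08 -0.  ] op 0.0138
26.02 -2.2 yz 3.5 145.4 F [-0.7  0.2 -5.1] M [ 0.1  -0.02 -0.03] op 0.0135
26.33 -4.5 yz 6.7 146.9 F [-0.3  0.  -5.6] M [ 0.16 -0.13 -0.02] op 0.0135
heater shift px [0 0] 0.859 (-1.0836471552850355, -2.0041859687025116)
bore [232.9 212.5] off -5 3 contrast 29.9
bore [319.9 212.4] off 4 3 contrast 27.6
bore [234.8 254.5] off -8 -5 contrast 16.6
bore [318.6 254.5] off 14 10 contrast 18.6
bore [236.6 293.5] off -14 12 contrast 17.8
bore [316.8 293.5] off 14 6 contrast 13.8
```

```bash
python3 - <<'E'
from h import *
from chk import *
y,z,phi=st()
for a in ((.003,z+.002,-2),(0,z+.004,0),(0,.184,0)):
    s,F,M=go(*a,.04); print(s["clock"],F.round(1),M.round(2))
r.wait(1.0); s=r.sense();print((H.T@s["contact_force"]).round(1),s["tcp_pos"],s["orientation"],s["opening"])
snap("side","d8");snap("wrist","w8");snap("scene","s8")
heater_shift("d8"); bores("w8",.07,0,0)
# predicted block corners in the side and scene views, and strong edges near them
for n in("d8","s8"):
    c=dict(np.load(f"pics/{n}.npz"));K=np.array([[c["fx"],0,c["cx"]],[0,c["fy"],c["cy"]],[0,0,1]],float)
    X=np.array([O+H@[.0005+sx*.038,sy*.038,zz] for zz in(.16,.11) for sx,sy in((-1,-1),(1,-1),(1,1))]+[O+H@[sx*.0395,-.0425,.09] for sx in(-1,1)])
    print(n,cv2.projectPoints(X,cv2.Rodrigues(np.array(c["R"]))[0],np.array(c["t"]),K,c["dist_coeffs"])[0].reshape(-1,2).round(1).tolist())
E
```

```text
27.1083 [-0.2 -0.4 -5.3] [ 0.16 -0.07  0.01]
27.4833 [-1.3  0.9 -5. ] [ 0.12 -0.08  0.01]
28.4583 [ 0.2  0.9 -4.9] [ 0.16 -0.11  0.09]
[-0.5  0.4 -4.2] [0.50498399 0.19373873 0.34700567] [-1.79998268e+02  1.88890539e-03 -1.65398593e+02] 0.013688094130253221
heater shift px [0 0] 0.781 (-0.765133506694152, -0.5061666074140732)
bore [232.3 212.5] off -4 3 contrast 28.8
bore [319.4 212.5] off 7 2 contrast 22.0
bore [234.2 254.5] off -14 -7 contrast 30.7
bore [318.  254.5] off 14 1 contrast 29.9
bore [236.1 293.5] off -1 0 contrast 9.9
bore [316.3 293.5] off 14 12 contrast 16.3
d8 [[273.8, 158.1], [310.4, 160.6], [313.2, 143.2], [274.0, 178.4], [309.5, 181.0], [312.3, 162.8], [272.8, 187.3], [309.4, 190.1]]
s8 [[261.5, 157.0], [299.8, 154.9], [295.9, 127.5], [262.2, 173.0], [298.7, 170.9], [295.1, 144.0], [261.6, 180.7], [298.9, 178.5]]
```

```bash
python3 - <<'E'
import cv2,numpy as np
g=cv2.cvtColor(cv2.imread("pics/d8.png"),cv2.COLOR_BGR2GRAY)
for x in (278,284,292,300,306): print(x,g[150:196,x].tolist())
g=cv2.cvtColor(cv2.imread("pics/w8.png"),cv2.COLOR_BGR2GRAY)
# front top edge of block: row profiles, wrist view
for x in(225,240,258,292,310,326): print(x,g[170:206:1,x].tolist())
for y in(196,202,235): print(y,g[y,190:260:2].tolist(),g[y,294:364:2].tolist())
E
```

```text
278 [146, 147, 148, 148, 141, 128, 124, 130, 141, 137, 128, 129, 130, 132, 132, 133, 132, 132, 133, 132, 130, 131, 132, 132, 130, 130, 130, 134, 129, 121, 107, 108, 106, 106, 106, 101, 91, 94, 112, 129, 154, 163, 160, 161, 161, 161]
284 [136, 144, 147, 149, 144, 134, 128, 132, 144, 140, 131, 131, 131, 130, 130, 131, 131, 129, 127, 131, 130, 132, 133, 134, 134, 135, 132, 134, 131, 130, 129, 130, 128, 129, 127, 118, 93, 74, 91, 118, 136, 159, 161, 161, 161, 160]
292 [55, 68, 99, 116, 126, 128, 128, 129, 126, 125, 127, 130, 130, 129, 129, 129, 130, 131, 130, 132, 129, 133, 133, 129, 130, 130, 132, 130, 129, 129, 129, 129, 124, 126, 129, 125, 115, 81, 70, 97, 127, 158, 164, 167, 166, 164]
300 [54, 78, 99, 115, 115, 119, 120, 116, 117, 119, 122, 126, 131, 127, 129, 128, 126, 127, 130, 127, 130, 129, 131, 129, 129, 131, 130, 131, 130, 131, 131, 128, 127, 127, 127, 125, 124, 104, 84, 114, 161, 183, 225, 234, 234, 234]
306 [175, 200, 206, 204, 202, 188, 151, 129, 130, 154, 180, 157, 132, 130, 130, 129, 132, 129, 127, 131, 129, 129, 127, 126, 129, 128, 129, 132, 132, 131, 129, 127, 127, 128, 
[... 1322 characters left out ...]
, 137, 138, 140, 140, 140]
202 [135, 135, 136, 135, 136, 137, 136, 135, 127, 125, 125, 125, 124, 124, 121, 106, 85, 73, 73, 89, 118, 126, 126, 125, 127, 124, 119, 114, 117, 123, 125, 124, 124, 124, 124] [123, 123, 123, 113, 99, 98, 96, 90, 90, 95, 97, 98, 98, 98, 97, 92, 74, 67, 67, 77, 90, 99, 109, 123, 126, 126, 126, 129, 134, 137, 137, 138, 139, 139, 140]
235 [200, 200, 199, 205, 206, 205, 203, 198, 197, 149, 124, 122, 108, 111, 113, 117, 120, 121, 121, 112, 106, 110, 112, 117, 119, 120, 116, 103, 106, 110, 116, 119, 119, 119, 118] [111, 114, 116, 115, 103, 94, 93, 94, 94, 94, 93, 93, 94, 94, 94, 95, 95, 94, 95, 96, 98, 108, 116, 120, 120, 123, 159, 177, 139, 130, 122, 147, 147, 131, 124]
```

```bash
python3 - <<'E'
from h import *
c=dict(np.load("pics/w8.npz"));K=np.array([[c["fx"],0,c["cx"]],[0,c["fy"],c["cy"]],[0,0,1]],float)
for zt in (.150,.155,.16,.165):
    X=np.array([O+H@[.0005-.038,sy*.038,zz] for zz in(zt,zt-.05) for sy in(-1,1)])
    print(zt,cv2.projectPoints(X,cv2.Rodrigues(np.array(c["R"]))[0],np.array(c["t"]),K,c["dist_coeffs"])[0].reshape(-1,2).round(1).tolist())
d=cv2.imread("pics/d8.png")
for x in (278,292,306): print(x,d[174:192,x].tolist())
E
```

```text
0.15 [[207.6, 187.2], [344.3, 187.1], [222.0, 170.6], [330.3, 170.6]]
0.155 [[205.7, 189.3], [346.1, 189.3], [220.8, 171.9], [331.4, 171.9]]
0.16 [[203.8, 191.6], [348.0, 191.5], [219.6, 173.3], [332.6, 173.3]]
0.165 [[201.7, 194.0], [350.1, 193.9], [218.3, 174.8], [333.8, 174.8]]
278 [[137, 130, 129], [137, 130, 127], [137, 130, 128], [140, 134, 131], [136, 129, 127], [128, 120, 119], [114, 107, 106], [112, 108, 105], [111, 105, 105], [110, 106, 104], [112, 106, 103], [105, 101, 100], [96, 90, 90], [98, 93, 94], [116, 112, 109], [133, 129, 128], [155, 155, 152], [165, 164, 160]]
292 [[138, 130, 128], [136, 131, 127], [139, 132, 130], [137, 130, 128], [135, 129, 128], [135, 129, 126], [136, 129, 127], [136, 129, 127], [133, 124, 122], [133, 126, 125], [134, 129, 127], [133, 125, 123], [122, 115, 112], [85, 82, 79], [73, 70, 69], [101, 97, 95], [131, 128, 125], [158, 159, 155]]
306 [[134, 129, 126], [135, 128, 126], [135, 129, 126], [138, 132, 129], [140, 132, 130], [138, 131, 129], [135, 129, 127], [136, 127, 125], [133, 127, 125], [134, 128, 126], [135, 128, 127], [135, 129, 126], [133, 126, 123], [125, 120, 117], [99, 94, 92], [102, 98, 96], [143, 138, 135], [181, 178, 173]]
```

```bash
python3 - <<'E'
from h import *
print(go(0,.1858,0,.01)[1]); r.wait(1); s=r.sense(); print(s["clock"],s["joint_vel"].round(2),(H.T@s["contact_force"]).round(1))
print(r.hand_in())
E
```

```text
[ 0.70081988  0.44718773 -5.2945996 ]
30.9417 [-0.01  0.05  0.03 -0.05  0.01 -0.01] [ 1.1  0.1 -4.7]
the job is handed in; nothing more can be done
None
```

I handed the job in at 30.9 s of the 69 s allowed: the cover is back on its stop, and the block rocked free of both strips. It hangs level and still in the gripper, its underside about 2 cm over the rim by image measurement (±2 mm), and the side camera shows no shift of the heater.

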